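# Lock the culture dish case

## Robot

A 6-joint arm with a two-finger parallel gripper is mounted at the origin on the work surface; the furniture and walls round the work are solid. World frame = base frame: x ahead of the robot, y to its left, z up, the work surface at z = 0. Lengths are in m, angles in rad, forces in N, time in s.
With the tool pointing down it reaches from about 0.375 to 0.75 m from the base axis. Payload 9 kg.
Tool frame: the origin (TCP) lies midway between the tips of the shut fingers; the grasp point (between the pads) lies 19 mm behind it; z points along the fingers, y is the line along which they close (so a half turn about z gives the same grasp; the last joint's range is limited). The gripper opens to 85 mm and grips with 20 to 120 N. Pads are 22 mm wide; open, the fingers measure 114 mm over their backs; the gripper's body (76 mm by 85 mm) begins 54 mm behind the grasp point. The pads swing forward as they close: fully open they stand 13 mm farther back than shut.
Start: joints at [0.998, 0.104, 0.097, 1.564, 0, 1.353], TCP at [0.208, 0.563, 0.231] pointing down, gripper open.
Joint ranges: [-2.99, 2.99], [-0.84, 1.86], [-1.1, 1.16], [-1.84, 2.11], [-1.51, 1.56], [-3.14, 3.14]. Speed limits (rad/s): [2.22, 2.22, 2.57, 3.14, 3.14, 3.14].

## Interface

Orientations are given as a unit quaternion [w, x, y, z].
In Python, from plant import observe, get_image, get_calibration, job_done, boxes_of, spot_point gives the robot as it stands.
- The arm moves only by the shell command python3 -m inch 'ROWS' [FORCE]. ROWS is JSON, a list of rows, each a list of 7 numbers: the turn, a rotation vector about the world's x, y, z in rad, then the shift along the world's x, y, z in m, then the closure, from 0 (fully open) to 1 (shut). In form: [[rx, ry, rz, dx, dy, dz, fingers], ...]. A call has 1 to 8 rows; each row shifts and turns the commanded pose from where the row before left it; what a row does not reach is not made up. A row lasts 1/12 s, in which the tool goes at most 41.7 mm and 7.16 degrees, less where a joint would pass 70% of its speed; a pose out of reach is approached as far as the arm can. A call is refused whole if a number of a shift passes 0.0417 or a number of a turn 0.125, either way. A call with a gripper value outside its range is refused whole. The fingers move at their own pace and stop on an object; FORCE is the grip in N (left out, the last holds). Time passes only in rows, so rows that do not move let the fingers close. It gives the time, the measured TCP pose, the force, the opening and the grip force at its end, in the units of the state.
- observe(): the state, without advancing time (a new reading comes with each control period).
- get_image(name): name is "scene" or "top" or "wrist"; returns (picture, depth): 480x640x3 uint8, blue, green, red; 480x640 float32, m along the optical axis (not along the pixel's ray), 0 where there is no reading.
- get_calibration(name): a dict with "camera_matrix" (3x3 intrinsics, pixels), "R" (3x3) and "t" (3): a world point X has camera coordinates R X + t. Camera axes: x right, y down, z forward; pixel columns grow to the right and rows downward; lengths in m; the calibration is good to about 2 mm. A picture is of the moment at which its call begins: read the wrist's pose just before it. get_calibration takes no time and is no camera call; for the wrist camera it gives the pose at the moment of the call.
- job_done(): hands the job in; it is judged then, once.
Trained networks look in the newest picture that a camera, given by its name, has taken for a name from the list of things; names that differ only in an ending like _2 or _b are one class to them, and where a whole thing is asked for, a point or a joint stands for the part that bears it (a point fixed in the world has none). Each returns a list of dicts, best first, with "score" (0 to 1); they miss things now and then, are a little off and sometimes report something else, mostly with a low value. They report only what shows in the picture. A call takes as long as a camera call.
- boxes_of(label, camera): "extent" ([left, top, width, height] in pixels, round what is visible of it).
- spot_point(label, camera): "pixel" ([column, row] in pixels: a listed point, or the origin of a listed thing).
The state is a dict: "time_s": time; "joint_positions": joint angles; "dq": joint speeds; "joint_torque": joint torques, N m; "tool_pos": TCP position; "ee_rot": TCP orientation; "wrist_force": force on the tool from outside, world axes, zero at the start; "moment": the same for the moment, N m; "grip_width": finger opening in m; "finger_force": force on a finger pad.
Only numpy, scipy, OpenCV 4.12 (cv2) and the standard library are available. Lean on these libraries where they do the work, as an engineer would, in place of code of your own. Each camera call takes 0.05 s, during which the arm holds its last target. There are 200 camera calls.

## Task

Lock the culture dish case for the night: with a fingertip, turn the red slotted disc by its lever until the slot lines up with the brass bolt, then push the bolt by its knob through the disc and the keeper until its nose clearly sticks out of the keeper's far side. Push gently, without pinching or lifting anything: the bolt must stay down in its guide, and the things standing on and round the case stay where they are.

Things in the scene. Friction and masses are not known exactly. Their poses are not given: they have to be found in the camera images.
- case: Dish case fixed to the table: blue tray, clear lid, 180 (x) x 257 (y) x 40 mm; origin: centre of its underside, z up. A lock lies along the lid at x = 0; the bolt slides toward -y on a floor at z = 44 mm, between rails (tops z = 52, y = 108 to -20 mm), under a bridge (y = -10 to -17, top z = 61), through the disc (axis y = -56.5), then the keeper (y = -92.5 to -108.5, opening 17 wide, top z = 61).
- disc (a joint): Angle (rad) of the red disc, 56 mm across, upright axis at case x = 0, y = -56.5 mm. 0: its slot (16 mm wide, mouths flared to 26) lies along the bolt's way and its lever points to the case's -x. Positive: counter-clockwise from above; the lever points to (-cos q, -sin q) in the case frame. Starts 0.7 to 1.15, limits -0.7 and 1.35; stays where left. Within 0.2 of 0 the bolt enters and centres it.
- disc_post (a point): Top centre of the upright black post at the end of the disc's steel lever: 12 mm across, 62 mm from the disc's axis, standing from z = 68 to z = 98 mm above the table on the lever, which is 11 mm wide and 6 mm thick. Pushed sideways with about 0.6 N it turns the disc.
- bolt: Loose brass bolt, bar 12 mm wide, 10 high, 0.25 kg, lying in its guide along the case's y (1 mm play each side, axes as the case's). Origin: underside of the bar below its black knob, which is 16 mm across and stands 10 to 36 mm above the origin; the bar ends 12 mm behind it (+y). Slides with about 1 N; the knob stops hard on the bridge when the nose is 16 mm past the keeper.
- bolt_nose (a point): Tip of the bolt's rounded nose at its underside, 122 mm from the knob's axis toward the case's -y.
- keeper (a point): Centre of the floor at the keeper's far face, on the bolt's centre line; axes as the case's. The bolt is locked when its nose lies past this point toward the case's -y.
- slide_box: Clear box of slides lying loose on the lid, 29 x 77 x 21 mm; origin: centre of underside. Bystander.
- dish: Round culture dish lying loose on the lid, 59 mm across, 15 mm high; origin: centre of underside. Bystander.
- jar: Sample jar with black lid standing behind the case, 62 mm across, 66 mm high; origin: centre of underside. Bystander.
- flask: Square bottle with green content and red cap standing beyond the keeper end, 42 x 42 x 89 mm; origin: centre of underside. Bystander.
- tape: Roll of masking tape lying flat by the bolt's tail end of the case, 98 mm across, 25 mm high; origin: centre of underside. Bystander.

How it is judged:
By the outcome, as a careful person would: the job done as asked, in the order asked, and still so for the second after the job is handed in, with the robot touching nothing.
It also fails if it takes over 45 s, if anything falls off the work surface, if the arm or the gripper's body presses on something with over 40 N, if the wrist force passes 120 N, or if a joint passes its speed limit or range.

## Working session

There is one attempt and no reset: what is moved stays moved. The work goes in short steps, Python scripts to look and compute and a shell command to move; the robot and the scene stay as the last step left them, time stands still between calls to the robot, and variables do not carry over. Pictures are saved under pics/ and viewed, at most 11 in all, crops included, and the job is handed in when it is done.

```bash
mkdir -p pics; cat > h.py <<'E'
import numpy as np, cv2
from plant import *
def snap(cam,fn=None):
    im,d=get_image(cam); 
    if fn: cv2.imwrite('pics/'+fn,im)
    return im,d,get_calibration(cam)
def ray(c,px,z):
    """world point where the pixel's ray meets height z"""
    K,R,t=np.array(c['camera_matrix']),np.array(c['R']),np.array(c['t'])
    o=-R.T@t; v=R.T@np.linalg.solve(K,[px[0],px[1],1]); return o+v*(z-o[2])/v[2]
def dep(c,px,d):
    K,R,t=np.array(c['camera_matrix']),np.array(c['R']),np.array(c['t'])
    u,v=int(round(px[0])),int(round(px[1])); w=d[v-1:v+2,u-1:u+2]; w=w[w>0]
    if not len(w): return None
    return R.T@(np.linalg.solve(K,[px[0],px[1],1])*np.median(w)-t)
Z=dict(disc_post=.098,bolt=.044,bolt_nose=.044,keeper=.044,case=0.0,slide_box=.04,dish=.04,jar=0,flask=0,tape=0)
E
python3 - <<'E'
from h import *
np.set_printoptions(precision=4,suppress=True)
s=observe(); print(s['tool_pos'],s['ee_rot'],s['wrist_force'])
for cam in ('top','scene'):
    im,d,c=snap(cam,cam+'0.png')
    for n,z in Z.items():
        r=spot_point(n,cam)
        for q in r[:2]: print(cam,n,round(q['score'],2),np.round(q['pixel'],1),ray(c,q['pixel'],z),dep(c,q['pixel'],d))
E
```

```text
[0.2083 0.5623 0.2305] [-0.0002  0.1765  0.9843 -0.0006] [-0.2637  0.152   0.1558]
top disc_post 0.86 [392.  285.6] [ 0.558  -0.0677  0.098 ] [ 0.5581 -0.0678  0.0973]
top bolt 0.63 [290.  291.3] [0.5451 0.1427 0.044 ] [0.5425 0.1408 0.0817]
top bolt_nose 0.65 [345.3 281.7] [0.5685 0.0245 0.044 ] [0.5671 0.0254 0.0595]
top keeper 0.52 [308.6 218.5] [0.7055 0.107  0.044 ] [0.7004 0.1066 0.0677]
top case 0.74 [333.9 285.5] [0.5634 0.0473 0.    ] [0.5589 0.0493 0.0549]
top slide_box 0.86 [294.9 259.4] [0.6148 0.1345 0.04  ] [0.612  0.1336 0.0612]
top dish 0.77 [343.1 253. ] [0.6314 0.0299 0.04  ] [0.6289 0.0308 0.0565]
top jar 0.8 [304.9 219.2] [0.7132 0.1162 0.    ] [0.6983 0.1145 0.0692]
top jar 0.75 [296.4 262. ] [0.6143 0.1327 0.    ] [0.6065 0.1302 0.0612]
top flask 0.58 [407.2 248.6] [ 0.6508 -0.1171  0.    ] [ 0.6417 -0.1066  0.0572]
top tape 0.63 [242.1 291.5] [0.5451 0.2518 0.    ] [0.5448 0.2513 0.0035]
scene disc_post 0.8 [352.4 298.8] [ 0.5489 -0.0647  0.098 ] [ 0.5487 -0.0648  0.0982]
scene bolt 0.78 [255.3 274.4] [0.5337 0.1473 0.044 ] [0.5285 0.1407 0.0503]
scene bolt_nose 0.96 [317.  294.4] [0.5686 0.0262 0.044 ] [0.5677 0.0254 0.045 ]
scene keeper 0.76 [363.2 308.5] [ 0.594  -0.0548  0.044 ] [ 0.5935 -0.0552  0.0446]
scene case 0.7 [307.  309.8] [0.5642 0.046  0.    ] [0.5306 0.0139 0.0407]
scene case 0.69 [341.4 277.6] [0.6796 0.0621 0.    ] [0.6219 0.0164 0.0559]
scene dish 0.94 [341.7 281.3] [0.6301 0.0219 0.04  ] [0.6137 0.0089 0.0561]
scene jar 0.76 [332.4 261. ] [0.7102 0.1122 0.    ] [0.6869 0.0927 0.0214]
scene flask 0.87 [412.3 334.1] [ 0.641  -0.1265  0.    ] [ 0.6301 -0.132   0.0114]
scene flask 0.53 [226.8 266.5] [0.5486 0.256  0.    ] [0.5485 0.2558 0.0001]
```

View pics/top0.png

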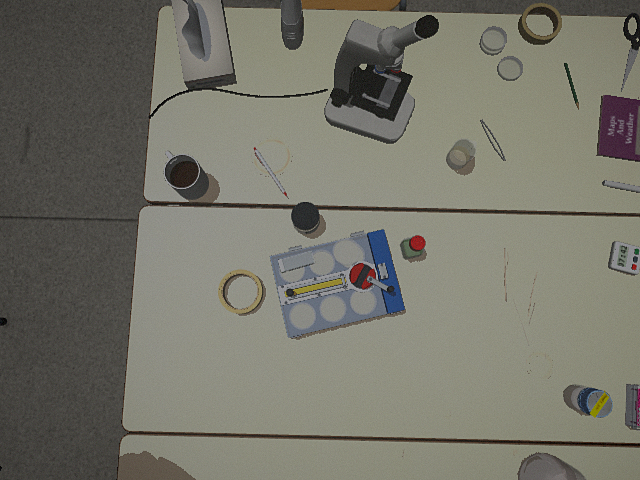

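View pics/scene0.png

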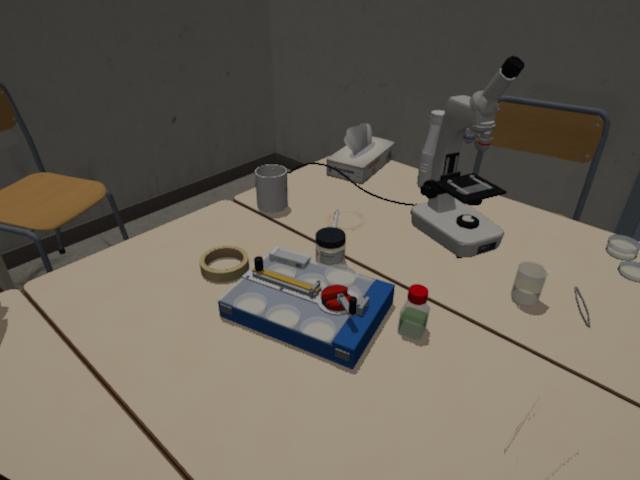

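The top view shows the case tilted by about 0.25 rad. The knob is near (290,291), the disc near (363,276) and the post near (391,288), turned toward the flask. The scene view agrees: knob (258,264), nose (317,294), post (352,300), with the flask clear of the lever. I'll shut the fingers and move above the lock for a close look.

```bash
python3 -m inch '[[0,0,0,0.0207,-0.0357,0,1],[0,0,0,0.0207,-0.0357,0,1],[0,0,0,0.0207,-0.0357,0,1],[0,0,0,0.0207,-0.0357,0,1],[0,0,0,0.0207,-0.0357,0,1],[0,0,0,0.0207,-0.0357,0,1],[0,0,0,0.0207,-0.0357,0,1],[0,0,0,0.0207,-0.0357,0,1]]' 30; python3 -m inch '[[0,0,0,0.0207,-0.0357,0,1],[0,0,0,0.0207,-0.0357,0,1],[0,0,0,0.0207,-0.0357,0,1],[0,0,0,0.0207,-0.0357,0,1],[0,0,0,0.0207,-0.0357,0,1],[0,0,0,0.0207,-0.0357,0,1],[0,0,0,0,0,0,1],[0,0,0,0,0,0,1]]'
python3 - <<'E'
from h import *
np.set_printoptions(precision=4,suppress=True)
im,d,c=snap('wrist','w1.png')
for n in ('disc_post','bolt','bolt_nose','keeper','case'):
    for q in spot_point(n,'wrist')[:2]: print(n,round(q['score'],2),np.round(q['pixel'],1),ray(c,q['pixel'],Z[n]),dep(c,q['pixel'],d))
E
```

```text
time_s: 1.77
tool_pos: [0.3746, 0.2753, 0.2316]
ee_rot: [0.0, 0.176, 0.984, 0.0]
wrist_force: [1.2, 0.6, -0.5]
grip_width: 0.0001
finger_force: 0.0
time_s: 2.43
tool_pos: [0.4987, 0.061, 0.231]
ee_rot: [-0.0, 0.178, 0.984, 0.0]
wrist_force: [0.2, 0.5, 0.6]
grip_width: 0.0002
finger_force: 0.0
disc_post 0.78 [203.8 330.3] [ 0.5521 -0.0603  0.098 ] [ 0.5518 -0.06    0.0987]
bolt 0.56 [426.6 214.7] [0.5403 0.1471 0.044 ] [0.533  0.1438 0.064 ]
bolt_nose 0.75 [312.2 284. ] [0.5683 0.0278 0.044 ] [0.5604 0.0312 0.0615]
case 0.58 [327.5 258.3] [0.566  0.0447 0.    ] [0.5484 0.0505 0.0449]
```

View pics/w1.png

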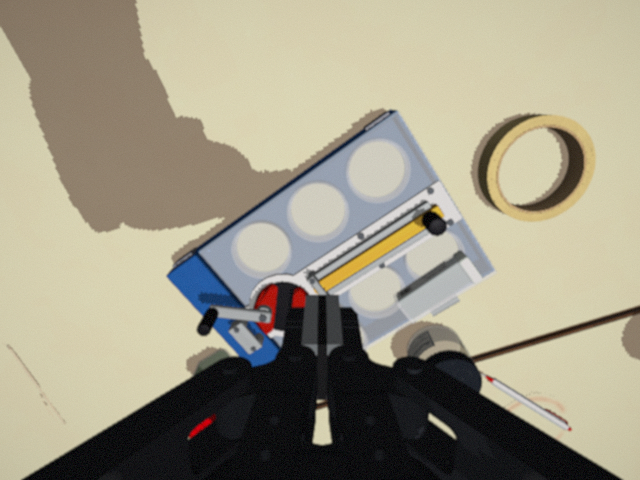

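The wrist view shows the post top near (208,320), the lever pointing toward the flask, the knob at (434,221), and the shut tips at (320,300). The post is at about (0.553,-0.063), which implies q≈0.9. I'll go beyond it on the +x side and lower.

```bash
python3 -m inch '[[0,0,0,0.0216,-0.035,0,1],[0,0,0,0.0216,-0.035,0,1],[0,0,0,0.0216,-0.035,0,1],[0,0,0,0.0216,-0.035,0,1],[0,0,0,0,0,0,1],[0,0,0,0,0,-0.02,1],[0,0,0,0,0,-0.03,1],[0,0,0,0,0,0,1]]'
python3 - <<'E'
from h import *
np.set_printoptions(precision=4,suppress=True)
im,d,c=snap('scene'); print(observe()['tool_pos'])
for q in spot_point('disc_post','scene')[:2]: print(q['score'],q['pixel'],ray(c,q['pixel'],.098))
cv2.imwrite('pics/s1.png',cv2.resize(im[200:380,200:450],None,fx=3,fy=3))
E
```

```text
time_s: 3.4
tool_pos: [0.5823, -0.0756, 0.1758]
ee_rot: [-0.004, 0.176, 0.984, 0.001]
wrist_force: [-1.6, 0.0, -2.4]
grip_width: 0.0001
finger_force: 0.0
[ 0.5828 -0.0757  0.1786]
0.86 [352.4, 299.4] [ 0.5478 -0.0656  0.098 ]
```

View pics/s1.png

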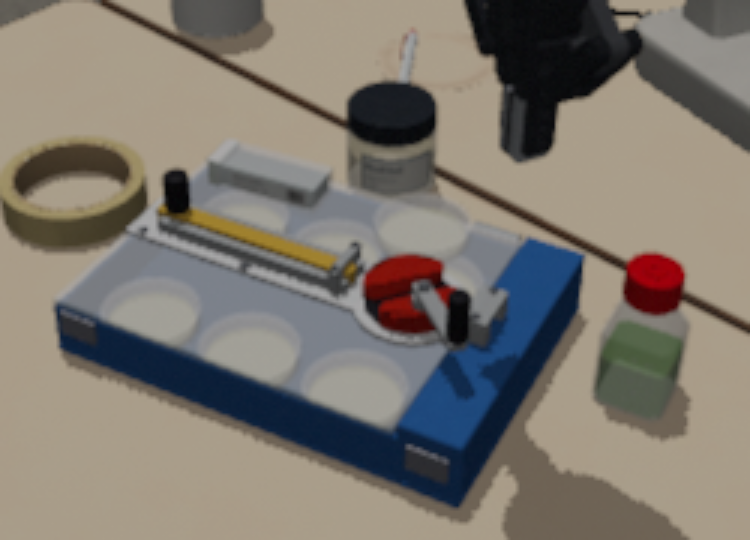

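Tip hangs at crop (525,150), clear of the post (458,317), flask and dish. Lower it beside the post.

```bash
python3 -m inch '[[0,0,0,0,0,-0.025,1],[0,0,0,0,0,-0.025,1],[0,0,0,0,0,-0.025,1],[0,0,0,0,0,-0.02,1],[0,0,0,0,0,0,1],[0,0,0,0,0,0,1]]'; python3 -m inch '[[0,0,-0.1,-0.0066,-0.0002,0,1],[0,0,-0.1,-0.0066,0.0005,0,1],[0,0,-0.1,-0.0065,0.0012,0,1],[0,0,-0.1,-0.0063,0.0018,0,1],[0,0,-0.1,-0.0061,0.0024,0,1],[0,0,-0.1,-0.0059,0.003,0,1],[0,0,0,0,0,0,1]]'
python3 - <<'E'
from h import *
np.set_printoptions(precision=4,suppress=True)
im,d,c=snap('scene'); print(observe()['tool_pos'])
for q in spot_point('disc_post','scene')[:2]: print(q['score'],q['pixel'],ray(c,q['pixel'],.098))
cv2.imwrite('pics/s2.png',cv2.resize(im[200:380,200:450],None,fx=3,fy=3))
E
```

```text
time_s: 4.0
tool_pos: [0.5849, -0.0768, 0.0877]
ee_rot: [0.0, 0.176, 0.984, -0.0]
wrist_force: [0.2, -0.3, -0.4]
grip_width: -0.0001
finger_force: 0.0
time_s: 4.58
tool_pos: [0.5477, -0.0685, 0.0897]
ee_rot: [0.002, 0.461, 0.887, 0.0]
wrist_force: [0.0, 0.3, -0.3]
grip_width: 0.0002
finger_force: 0.0
[ 0.548  -0.0687  0.0894]
0.96 [342.7, 297.8] [ 0.5406 -0.0523  0.098 ]
0.5 [255.4, 271.2] [0.4944 0.0969 0.098 ]
```

View pics/s2.png

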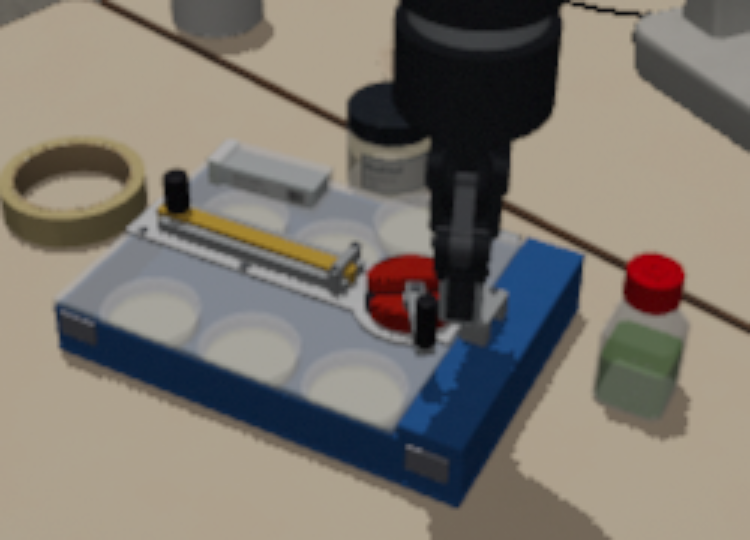

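The lever has turned partway: post now at crop (425,320), with the tip pressing beside it and nothing else disturbed. Continue the arc, a little lower.

```bash
python3 -m inch '[[0,0,-0.1,-0.0059,0.0032,-0.002,1],[0,0,-0.1,-0.0055,0.0038,-0.002,1],[0,0,-0.1,-0.0051,0.0043,-0.002,1],[0,0,-0.1,-0.0046,0.0048,-0.002,1],[0,0,-0.1,-0.0042,0.0053,0,1],[0,0,0,0,0,0,1]]'
python3 - <<'E'
from h import *
np.set_printoptions(precision=4,suppress=True)
C=np.array([.5776,-.0077])
p=np.array(observe()['tool_pos'])[:2]-C; print('tool ang',np.arctan2(p[1],p[0]))
for cam in('scene','top'):
  im,d,c=snap(cam)
  for n in('disc_post','keeper','bolt_nose','bolt'):
    for q in spot_point(n,cam)[:1]:
      w=ray(c,q['pixel'],Z[n]); print(cam,n,round(q['score'],2),q['pixel'],w, np.arctan2(w[1]-C[1],w[0]-C[0])+2.889)
  if cam=='scene':cv2.imwrite('pics/s3.png',cv2.resize(im[200:380,200:450],None,fx=3,fy=3))
E
```

```text
time_s: 5.18
tool_pos: [0.5217, -0.0466, 0.0794]
ee_rot: [0.0, 0.665, 0.747, 0.0]
wrist_force: [0.1, -0.7, -0.0]
grip_width: -0.0001
finger_force: 0.0
tool ang -2.533090522548733
scene disc_post 0.66 [324.6, 295.1] [ 0.5264 -0.0277  0.098 ] 0.1208788987252416
scene keeper 0.74 [362.3, 308.1] [ 0.5938 -0.0531  0.044 ] 1.660915042553949
scene bolt 0.86 [258.7, 273.2] [0.5404 0.1455 0.044 ] 4.698142919927246
top disc_post 0.27 [290.1, 292.9] [0.5382 0.1396 0.098 ] 4.7211139941915725
top keeper 0.78 [384.9, 269.5] [ 0.597  -0.0606  0.044 ] 1.6688730011039787
top bolt 0.64 [292.7, 294.3] [0.5388 0.1367 0.044 ] 4.722051666162914
```

View pics/s3.png

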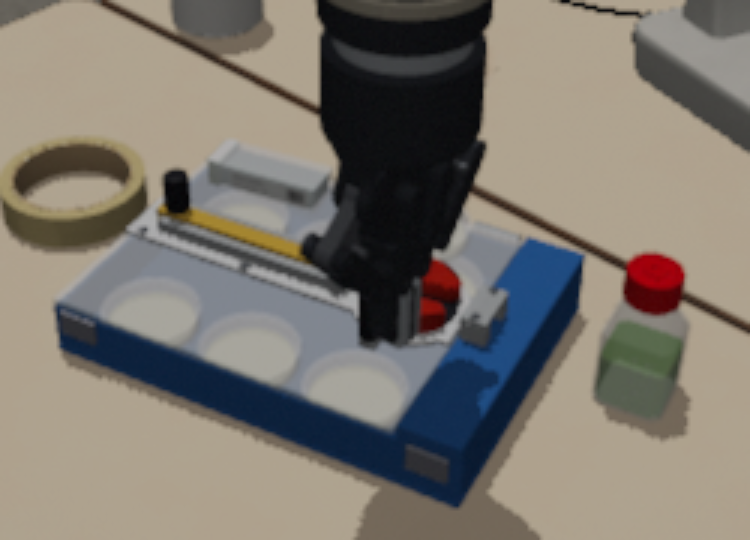

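The disc slot nearly lines up with the keeper at crop (485,315); the post is hidden behind the tip. One more 0.1 rad step, then back off, rise, and check.

```bash
python3 -m inch '[[0,0,-0.1,-0.0036,0.0057,0,1],[0,0,0,0,0,0,1],[0,0,0,0.002,-0.01,0,1],[0,0,0,0.002,-0.01,0,1],[0,0,0,0,0,0.03,1],[0,0,0,0,0,0.035,1],[0,0,0,0,0,0.035,1]]'; python3 -m inch '[[0,0,0,0,0.04,0,1],[0,0,0,0,0.04,0,1],[0,0,0,0,0.04,0,1],[0,0,0,0,0.04,0,1],[0,0,0,0,0.04,0,1],[0,0,0,0,0.04,0,1],[0,0,0,0,0.03,0,1],[0,0,0,0,0,0,1]]'
python3 - <<'E'
from h import *
np.set_printoptions(precision=4,suppress=True)
C=np.array([.5776,-.0077])
for cam in('scene','top'):
  im,d,c=snap(cam)
  for n in('disc_post','keeper','bolt_nose','bolt'):
    for q in spot_point(n,cam)[:1]:
      w=ray(c,q['pixel'],Z[n]); print(cam,n,round(q['score'],2),q['pixel'],w, np.arctan2(w[1]-C[1],w[0]-C[0])+2.889)
  cv2.imwrite('pics/%s4.png'%cam,cv2.resize(im[200:380,200:450],None,fx=3,fy=3))
E
```

```text
time_s: 6.27
tool_pos: [0.5213, -0.0625, 0.1789]
ee_rot: [-0.001, 0.701, 0.713, -0.0]
wrist_force: [-0.3, -1.1, 0.3]
grip_width: -0.0002
finger_force: 0.0
time_s: 6.93
tool_pos: [0.5219, 0.2124, 0.1782]
ee_rot: [-0.0, 0.699, 0.715, 0.001]
wrist_force: [-0.8, -0.2, -0.4]
grip_width: 0.0
finger_force: 0.0
scene disc_post 0.89 [322.3, 296.7] [ 0.5212 -0.0277  0.098 ] 0.0883083700024705
scene keeper 0.86 [363.7, 309.1] [ 0.5934 -0.0563  0.044 ] 1.6322940600200553
scene bolt_nose 0.73 [314.8, 296.5] [0.5618 0.0251 0.044 ] 4.907820418318707
scene bolt 0.9 [254.0, 273.9] [0.5331 0.1502 0.044 ] 4.734679615566482
top disc_post 0.82 [370.6, 301.1] [ 0.5255 -0.0242  0.098 ] 0.054602689065772037
top keeper 0.92 [384.5, 270.6] [ 0.5945 -0.0598  0.044 ] 1.6329562992929973
top bolt_nose 0.87 [342.6, 276.9] [0.5787 0.0305 0.044 ] 4.4297651646079235
top bolt 0.59 [288.1, 293.9] [0.5394 0.1466 0.044 ] 4.702188194094222
```

View pics/top4.png

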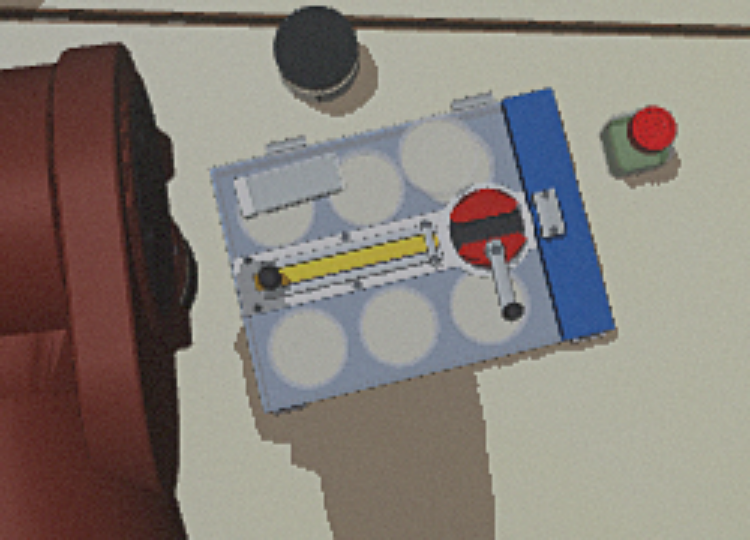

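The slot runs along the bolt's way (crop 450-525, 230) and q is about 0.05, within tolerance. The knob is at crop (269,276) and the tip is behind it. Align the tool with the bolt's way and lower behind the knob.

```bash
python3 -m inch '[[0,0,0.12,0.004,-0.013,0,1],[0,0,0.12,0.004,-0.013,0,1],[0,0,0,0,0,-0.035,1],[0,0,0,0,0,-0.035,1],[0,0,0,0,0,-0.03,1],[0,0,0,0,0,-0.017,1],[0,0,0,0,0,0,1],[0,0,0,0,0,0,1]]'
python3 - <<'E'
from h import *
np.set_printoptions(precision=4,suppress=True)
im,d,c=snap('wrist'); print(observe()['tool_pos'],observe()['wrist_force'])
for n in('bolt','keeper','disc_post','bolt_nose'):
    for q in spot_point(n,'wrist')[:1]: print(n,round(q['score'],2),q['pixel'],ray(c,q['pixel'],Z[n]))
cv2.imwrite('pics/w5.png',im)
E
```

```text
time_s: 8.1
tool_pos: [0.5291, 0.1823, 0.061]
ee_rot: [-0.001, 0.611, 0.791, -0.001]
wrist_force: [0.2, 0.1, 1.1]
grip_width: -0.0002
finger_force: 0.0
[0.5303 0.1825 0.0625] [1.1807 1.1062 0.9467]
```

View pics/w5.png

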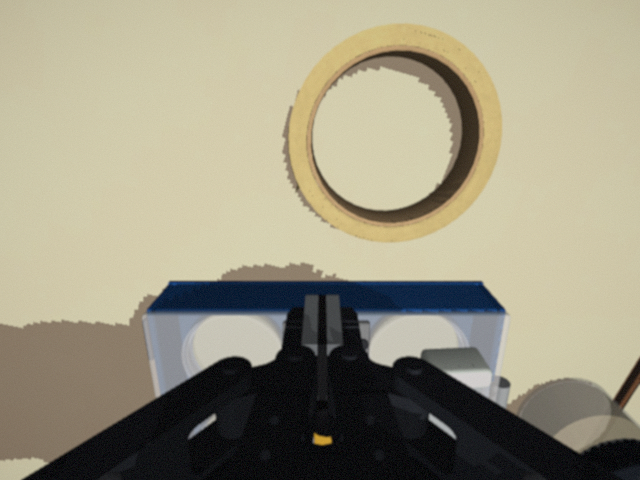

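The wrist view confirms alignment: the case's end edge is level, spanning columns 147-508 (centre 327). The tip is at 322 and the yellow bar glimpsed at 321, so the tip is about 2 mm off centre. Push along (0.259,-0.966).

```bash
python3 -m inch '[[0,0,0,0.003,-0.005,-0.001,1],[0,0,0,0.0013,-0.0048,-0.001,1],[0,0,0,0.0013,-0.0048,0,1],[0,0,0,0.0013,-0.0048,0,1],[0,0,0,0.0013,-0.0048,0,1],[0,0,0,0.0013,-0.0048,0,1],[0,0,0,0.0013,-0.0048,0,1],[0,0,0,0.0013,-0.0048,0,1]]';  python3 -m inch '[[0,0,0,0.0013,-0.0048,0,1],[0,0,0,0.0013,-0.0048,0,1],[0,0,0,0.0013,-0.0048,0,1],[0,0,0,0.0013,-0.0048,0,1],[0,0,0,0,0,0,1]]'
python3 - <<'E'
from h import *
np.set_printoptions(precision=4,suppress=True)
im,d,c=snap('scene'); print(observe()['tool_pos'],observe()['wrist_force'])
for n in('bolt','keeper','disc_post','bolt_nose'):
    for q in spot_point(n,'scene')[:1]: print(n,round(q['score'],2),q['pixel'],ray(c,q['pixel'],Z[n]))
cv2.imwrite('pics/s6.png',cv2.resize(im[200:380,200:450],None,fx=3,fy=3))
E
```

```text
time_s: 9.02
tool_pos: [0.5419, 0.1436, 0.0593]
ee_rot: [-0.0, 0.611, 0.792, 0.0]
wrist_force: [-0.6, 2.5, 0.8]
grip_width: -0.0004
finger_force: 1.0
time_s: 9.43
tool_pos: [0.5474, 0.1238, 0.0593]
ee_rot: [0.0, 0.611, 0.791, -0.0]
wrist_force: [-0.0, -0.3, -0.6]
grip_width: -0.0002
finger_force: 0.0
[0.5473 0.1241 0.0593] [-0.4063  0.5359  0.2473]
bolt 0.59 [275.0, 279.0] [0.5489 0.111  0.044 ]
keeper 0.8 [362.5, 308.6] [ 0.593  -0.0541  0.044 ]
disc_post 0.61 [320.9, 291.5] [ 0.5291 -0.0177  0.098 ]
bolt_nose 0.75 [340.7, 281.1] [0.6253 0.0204 0.044 ]
```

View pics/s6.png

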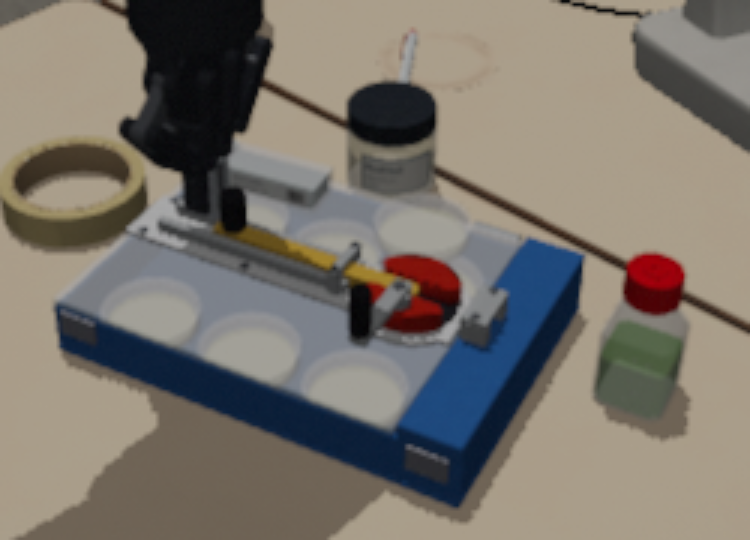

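The bolt nose has entered the disc slot (crop 415,288), the knob is at (233,208), and everything stands. Continue.

```bash
python3 -m inch '[[0,0,0,0.0013,-0.0048,0,1],[0,0,0,0.0013,-0.0048,0,1],[0,0,0,0.0013,-0.0048,0,1],[0,0,0,0.0013,-0.0048,0,1],[0,0,0,0.0013,-0.0048,0,1],[0,0,0,0.0013,-0.0048,0,1],[0,0,0,0.0013,-0.0048,0,1]]';  python3 -m inch '[[0,0,0,0.0013,-0.0048,0,1],[0,0,0,0.0013,-0.0048,0,1],[0,0,0,0.0013,-0.0048,0,1],[0,0,0,0,0,0,1]]'
python3 - <<'E'
from h import *
np.set_printoptions(precision=4,suppress=True)
im,d,c=snap('scene'); print(observe()['tool_pos'],observe()['wrist_force'])
for n in('bolt','keeper','disc_post','bolt_nose'):
    for q in spot_point(n,'scene')[:1]: print(n,round(q['score'],2),q['pixel'],ray(c,q['pixel'],Z[n]))
cv2.imwrite('pics/s7.png',cv2.resize(im[200:380,200:450],None,fx=3,fy=3))
E
```

```text
time_s: 10.27
tool_pos: [0.5563, 0.0907, 0.0593]
ee_rot: [0.0, 0.611, 0.792, 0.0]
wrist_force: [-0.4, 1.7, 0.2]
grip_width: -0.0004
finger_force: 0.9
time_s: 10.6
tool_pos: [0.5604, 0.0758, 0.0593]
ee_rot: [0.0, 0.611, 0.791, -0.0]
wrist_force: [-0.2, 0.0, 0.7]
grip_width: -0.0003
finger_force: 0.0
[0.5603 0.0761 0.0594] [-0.0076  0.0685 -0.4554]
bolt 0.78 [300.0, 286.1] [0.565  0.0637 0.044 ]
keeper 0.85 [361.1, 309.2] [ 0.5903 -0.0533  0.044 ]
disc_post 0.7 [322.5, 296.4] [ 0.5219 -0.0275  0.098 ]
bolt_nose 0.8 [366.1, 310.3] [ 0.5937 -0.0611  0.044 ]
```

View pics/s7.png

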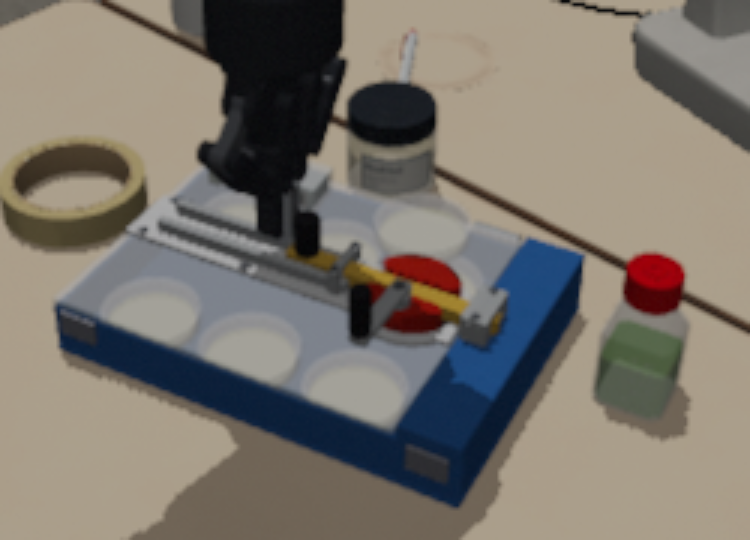

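The nose now shows at the keeper's far face (crop 500,320), the bolt is flat in its guide, and about 14 mm remain to the stop. Push slowly, watching the force.

```bash
python3 -m inch '[[0,0,0,0.0008,-0.0029,0,1],[0,0,0,0.0008,-0.0029,0,1],[0,0,0,0.0008,-0.0029,0,1]]';  python3 -m inch '[[0,0,0,0.0005,-0.0019,0,1],[0,0,0,0,0,0,1]]'
python3 - <<'E'
from h import *
np.set_printoptions(precision=4,suppress=True)
im,d,c=snap('scene'); print(observe()['tool_pos'],observe()['wrist_force'])
for n in('bolt','keeper','bolt_nose'):
    for q in spot_point(n,'scene')[:1]: print(n,round(q['score'],2),q['pixel'],ray(c,q['pixel'],Z[n]))
cv2.imwrite('pics/s8.png',cv2.resize(im[250:350,270:410],None,fx=5,fy=5))
E
```

```text
time_s: 11.1
tool_pos: [0.5625, 0.0682, 0.0593]
ee_rot: [-0.0, 0.611, 0.792, 0.0]
wrist_force: [-1.6, 1.1, -0.2]
grip_width: -0.0002
finger_force: 1.0
time_s: 11.27
tool_pos: [0.5631, 0.0658, 0.0593]
ee_rot: [0.0, 0.611, 0.791, -0.0]
wrist_force: [0.0, -1.1, 0.3]
grip_width: -0.0002
finger_force: 0.0
[0.5631 0.0658 0.0593] [-0.5124 -0.7399  0.3428]
bolt 0.81 [306.8, 288.1] [0.5691 0.051  0.044 ]
keeper 0.72 [364.2, 307.9] [ 0.5964 -0.0551  0.044 ]
bolt_nose 0.81 [371.3, 313.2] [ 0.5939 -0.0717  0.044 ]
```

View pics/s8.png

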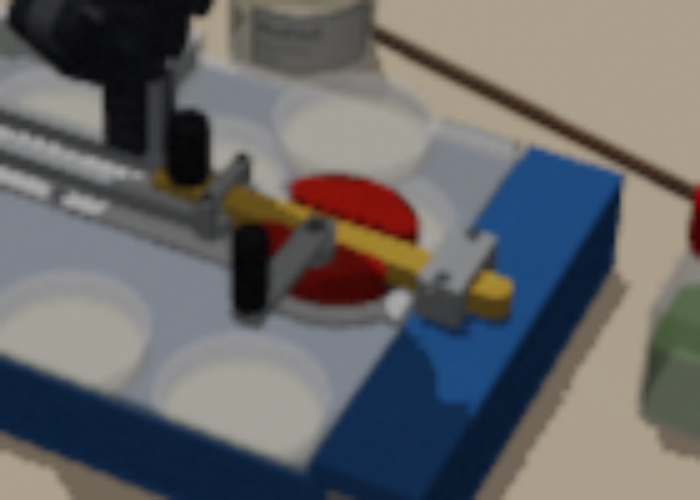

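The nose clearly sticks out of the keeper (crop 500,297), roughly 12 mm, with the bolt flat in its guide. Back off, rise, and check once.

```bash
python3 -m inch '[[0,0,0,-0.0025,0.0095,0,1],[0,0,0,-0.0025,0.0095,0,1],[0,0,0,0,0,0.02,1],[0,0,0,0,0,0.035,1],[0,0,0,0,0,0.035,1],[0,0,0,0,0,0.035,1],[0,0,0,0,0,0,1],[0,0,0,0,0,0,1]]'
python3 - <<'E'
from h import *
np.set_printoptions(precision=4,suppress=True)
for cam in ('scene','top'):
  im,d,c=snap(cam)
  for n in('bolt','keeper','bolt_nose','slide_box','dish','jar','flask','tape'):
    for q in spot_point(n,cam)[:1]: print(cam,n,round(q['score'],2),q['pixel'],ray(c,q['pixel'],Z[n]))
job_done()
E
```

```text
time_s: 12.13
tool_pos: [0.5592, 0.0862, 0.1869]
ee_rot: [0.002, 0.611, 0.792, 0.001]
wrist_force: [0.3, 0.7, -1.5]
grip_width: 0.0001
finger_force: 0.0
scene bolt 0.6 [306.8, 289.0] [0.5673 0.0493 0.044 ]
scene keeper 0.63 [363.2, 308.5] [ 0.594  -0.0548  0.044 ]
scene bolt_nose 0.77 [371.2, 312.5] [ 0.5952 -0.0705  0.044 ]
scene slide_box 0.98 [288.2, 261.4] [0.6076 0.1369 0.04  ]
scene jar 0.74 [332.7, 260.6] [0.7117 0.1127 0.    ]
scene flask 0.96 [413.5, 334.1] [ 0.6424 -0.128   0.    ]
scene tape 0.78 [225.9, 264.5] [0.5517 0.2629 0.    ]
top keeper 0.69 [406.8, 248.2] [ 0.6447 -0.1082  0.044 ]
top bolt_nose 0.56 [391.7, 266.0] [ 0.6049 -0.0753  0.044 ]
top flask 0.88 [406.4, 246.4] [ 0.6558 -0.1153  0.    ]
top tape 0.87 [240.7, 291.9] [0.5441 0.2549 0.    ]
the job is handed in; nothing more can be done
```

The dish case is locked and the job is handed in at about 12 s: I turned the disc into line and pushed the bolt until its nose stuck out roughly 12 mm past the keeper, flat in its guide, with nothing around it seen to move (the dish wasn't detected in the last check).

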